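Slide the specimen case home into its dock

ROBOT

A 6-joint arm with a two-finger parallel gripper is mounted at the origin on the work surface. World frame = base frame: x ahead of the robot, y to its left, z up, the work surface at z = 0. Lengths are in m, angles in rad, forces in N, time in s.
With the tool pointing down it reaches from about 0.35 to 0.975 m from the base axis. Payload 4.9 kg.
Tool frame: the origin (TCP) lies midway between the tips of the shut fingers; the grasp point (between the pads) lies 19 mm behind it; z points along the fingers, y is the direction in which the jaws open and shut (so a half turn about z gives the same grasp; the last joint's range is limited). The gripper opens to 85 mm and grips with 20 to 120 N. Pads are 22 mm wide; open, the fingers measure 114 mm over their backs; the gripper's body (76 mm by 85 mm) begins 54 mm behind the grasp point. The pads swing forward as they close: fully open they stand 13 mm farther back than shut.
Start: joints at [-1.22, 0.053, 1.613, -0, 1.476, -0.119], TCP at [0.283, -0.557, 0.231] pointing down, gripper open.
Joint ranges: [-3.01, 3.01], [-1.01, 2.22], [0.06, 2.58], [-1.02, 4.17], [0.09, 2.62], [-3.14, 3.14]. Speed limits (rad/s): [2.57, 2.57, 3.14, 3.14, 3.14, 3.14].

INTERFACE

Orientations are given as a rotation vector (axis times angle).
In Python, from bench import arm gives the robot as it stands. The module is installed in compiled form; this text tells all that it offers.
- The arm moves only by the tool apply_moves, never from a script. Its argument "rows" is a list of rows, each a list of 7 numbers: the closure, from -1 (fully open) to 1 (shut), then the shift along the world's x, y, z normalised to -1 to 1, where 1 is 75 cm, then the turn, a rotation vector about the world's x, y, z normalised to -1 to 1, where 1 is 45 degrees. In form: [[jaw, x, y, z, ax, ay, az], ...]. A call has 1 to 10 rows; each row is the pose to reach, as a shift and turn from the pose commanded when the call began; what a row does not reach only later rows make up. A row lasts 1/8 s, in which the tool goes at most 62.5 mm and 10.7 degrees, less where a joint would pass 70% of its speed; a pose out of reach is approached as far as the arm can. A call with a number of a shift or a turn outside -1 to 1 is refused whole. A call with a gripper value outside its range is refused whole. The fingers move at their own pace and stop on an object; "squeeze" is the grip in N (left out, the last holds). Time passes only in rows, so rows that repeat a pose let the fingers close. It gives the time, the measured TCP pose, the force and the opening at its end, in the units of the state.
- arm.state(): the state, without advancing time (a new reading comes with each control period).
- arm.camera(name): name is "scene" or "top" or "wrist"; returns a dict with "img" (480x640x3 uint8, red, green, blue), "intrinsics" (3x3 intrinsics, pixels), "T" (4x4, takes a point from camera to world coordinates). Camera axes: x right, y down, z forward; pixel columns grow to the right and rows downward; lengths in m; the calibration is good to about 2 mm. A picture is of the moment at which its call begins. There is no depth.
- arm.sign_off(): hands the job in, once; it reports no verdict.
The state is a dict: "clock": time; "joint_positions": joint angles; "joint_velocities": joint speeds; "tau": joint torques, N m; "ee_pos": TCP position; "tool_rot": TCP orientation; "contact_force": force on the tool from outside, world axes, zero at the start; "ft_torque": the same for the moment, N m; "opening": finger opening in m.
Only numpy, scipy, OpenCV 4.12 (cv2) and the standard library are available. Lean on these libraries where they do the work, as an engineer would, in place of code of your own. Each camera call takes 0.05 s, during which the arm holds its last target. There are 200 camera calls.

TASK

Push the tall grey slide-storage case along the bench into its parking dock, the low aluminium U-shaped fence beyond it, until it is fully home: square, with its whole back face flush against the dock's stop bar. The case is tall and full of glass slides, so push it low, near its foot, so that it slides flat without tipping; do not lift it and do not touch the carry handle on top. Leave the bottle, the tube rack and the microscope where they stand, and finish with the robot clear of the case.

Things in the scene. Friction and masses are not known exactly. Their poses are not given: they have to be found in the camera images.
- case: closed upright grey box, 100 mm deep (x), 150 wide (y), 200 tall, 0.8 to 1.4 kg, loose. White drawer fronts (drawn on) on its near face above a plain 45 mm foot. Origin: centre of its underside; x points from the near face (x = -50 mm, to push) to the back face (x = +50, seats in the dock), y left, z up. Slides at about 4 to 10 N pushed level and low (more if pressed down); tips if pushed high
- case_handle: black carry handle fixed on top of the case, a bar 90 mm long along y, 10 mm thick, rising 35 mm above the 200 mm top. Origin: centre of the case's top face; axes as the case's. Not to be touched
- case_back_left (a point): point on the case's back face, 15 mm up and 5 mm in from its left (+y) edge; with the case home it lies on the stop's face (x = 0 in the dock's frame)
- case_back_right (a point): the same point at the right (-y) edge of the back face
- dock: fixed U of aluminium bars 30 mm high, open to the robot, no floor. Origin: at bench level, middle of the stop bar's face that meets the case; x along the push, into the stop, y left. Stop bar 212 mm along y, 16 thick; cheeks 16 thick run 40 mm back from it, inner faces at y = -90 and +90 mm. Case home: its origin at x = -50 mm here, axes parallel to these, 15 mm play each side
- tube_rack: wooden test-tube rack, 70 x 160 x 100 mm, with four black-capped tubes 160 mm tall, standing left of the dock; bystander. Origin: centre of its underside
- reagent_bottle: amber bottle with a black cap, 64 mm across and 150 mm tall, standing right of the dock; bystander. Origin: centre of its underside
- microscope: white microscope, base 200 x 150 mm, about 320 mm tall, far to the right; bystander. Origin: centre of its underside

How it is judged:
At the end, for the whole second after the job is handed in: The case stands upright (within 0.03 rad), at rest on the bench between the dock's cheeks, with both ends of its back face within 5 mm of the stop bar's face (x of case_back_left in the frame of dock between -0.005 and 0.005 m and x of case_back_right in the frame of dock between -0.005 and 0.005 m and y of case in the frame of dock between -0.018 and 0.018 m and angle between case's own z axis and vertical below 0.03 rad and height (world z) of case below 0.005 m and linear speed of case below 0.01 m/s); the robot touches nothing.
It fails at once if the case tips (over 0.12 rad) (angle between case's own z axis and vertical above 0.12 rad).
It fails at once if the case is lifted (over 8 mm) (height (world z) of case above 0.008 m).
It fails at once if the carry handle is touched (contact force between any of the fingers, the arm and case_handle above 0.5 N).
It fails at once if the tube rack or the microscope is moved (over 15 mm) (distance of any of tube_rack, microscope from where it was at the start of the episode above 0.015 m).
It fails at once if the bottle is moved (over 15 mm) or tipped (distance of reagent_bottle from where it was at the start of the episode above 0.015 m or angle between reagent_bottle's own z axis and vertical above 0.2 rad).
It also fails if it takes over 38 s, if anything falls off the work surface, if the arm or the gripper's body presses on something with over 40 N, if the wrist force passes 120 N, or if a joint passes its speed limit or range.

## Working session

There is one attempt and no reset: what is moved stays moved. The work goes in short steps, Python scripts to look and compute and a tool call to move; the robot and the scene stay as the last step left them, time stands still between calls to the robot, and variables do not carry over. Pictures are saved under pics/ and viewed, about 8 in all and at most 12, crops included, and the job is handed in when it is done.

Besides the shell and the picture viewer there is one more tool, called after "Request:" by a JSON object that holds its "method" and its "body", one argument or row to a line. apply_moves: Moves the arm, as the interface text tells. Its arguments: {"type":"object","properties":{"rows":{"type":"array"},"squeeze":{"type":"number"}},"required":["rows"]}

```bash
mkdir -p pics; cat > h.py <<'E'
import numpy as np, cv2
from bench import arm
def shot(n,f):
    c=arm.camera(n); cv2.imwrite('pics/'+f,c['img'][:,:,::-1]); np.savez('pics/'+f+'.npz',K=c['intrinsics'],T=c['T'],img=c['img']); return c
def ray(f,u,v,z):
    d=np.load('pics/'+f+'.npz'); r=d['T'][:3,:3]@np.linalg.solve(d['K'],[u,v,1.]); o=d['T'][:3,3]
    return (o+r*(z-o[2])/r[2]).round(4)
E
python3 - <<'E'
from h import *
for n in('scene','top'):
    c=shot(n,n+'1.png'); print(n,c['T'].round(3).tolist(),c['intrinsics'].tolist())
print(arm.state())
E
```

```text
scene [[-0.34, 0.724, -0.601, 1.237], [0.94, 0.249, -0.232, 0.098], [-0.019, -0.644, -0.765, 0.974], [0.0, 0.0, 0.0, 1.0]] [[474.500953161678, 0.0, 327.2345704258467], [0.0, 474.500953161678, 237.00054493702953], [0.0, 0.0, 1.0]]
top [[-0.007, -0.993, 0.115, 0.439], [-1.0, 0.008, 0.013, -0.147], [-0.014, -0.115, -0.993, 1.473], [0.0, 0.0, 0.0, 1.0]] [[492.6220872008346, 0.0, 315.17141437038714], [0.0, 492.6220872008346, 242.17190397738113], [0.0, 0.0, 1.0]]
{'clock': 0.1, 'joint_positions': array([-1.21998832e+00,  5.33166484e-02,  1.61415448e+00, -2.89242830e-05,
        1.47597503e+00, -1.19014388e-01]), 'joint_velocities': array([-0.0001565 , -0.00087193, -0.00334194,  0.00011226,  0.00148045,
       -0.00069475]), 'tau': array([-8.72665942e-05, -3.94904137e+01, -3.71363533e+01, -1.88526819e-04,
        3.91349924e-03, -7.33181537e-06]), 'ee_pos': array([ 0.28274742, -0.55676149,  0.23017127]), 'tool_rot': array([-3.05352056e+00, -7.30802975e-01,  3.81374759e-04]), 'contact_force': array([ 0.80816829,  0.48510762, -0.435374  ]), 'ft_torque': array([-0.02375944, -0.05221424, -0.02857283]), 'opening': 0.08515847958928915}
```

View pics/top1.png

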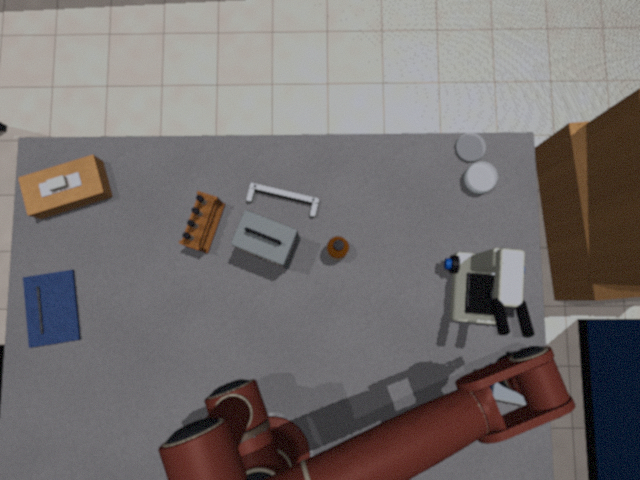

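View pics/scene1.png

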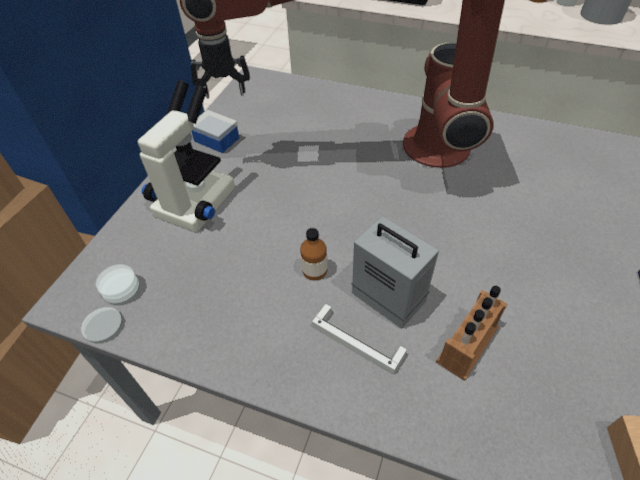

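The top view shows the case at about (265,239), the dock at (283,195), opening downward in the image, the bottle at (338,247) and the rack at (203,222). The scene view agrees. Next I'll measure the dock and case with colour masks.

```bash
cat > m.py <<'E'
from h import *
import sys
f=sys.argv[1]; im=np.load('pics/'+f+'.npz')['img'].astype(int)
def rect(mask,z,box):
    m=np.zeros(mask.shape,np.uint8); x0,y0,x1,y1=box; m[y0:y1,x0:x1]=mask[y0:y1,x0:x1]
    cs,_=cv2.findContours(m,cv2.RETR_EXTERNAL,cv2.CHAIN_APPROX_NONE); c=max(cs,key=cv2.contourArea)
    W=np.array([ray(f,u,v,z)[:2] for u,v in c[:,0]],np.float32)
    r=cv2.minAreaRect(W*1000); return r,cv2.boxPoints(r).round(0).tolist(),W
R,G,B=im[...,0],im[...,1],im[...,2]
r,b,W=rect(im.min(2)>165,.03,(235,175,330,225)); print('dock',r,b)
print('case px',im[225,250],im[250,285],'bench',im[300,200],'front',im[257,250])
r,b,W=rect((B-R>6)&(G>95),.2,(215,195,315,285)); print('case',r,b)
r,b,W=rect((R-B>40),.1,(320,230,360,270)); print('bottle',r)
r,b,W=rect((R-B>30),.1,(170,180,228,262)); print('rack',r,b)
v=im[150:290,200:350].astype(np.uint8)[:,:,::-1]; cv2.imwrite('pics/crop_'+f,cv2.resize(v,None,fx=5,fy=4.2,interpolation=cv2.INTER_CUBIC)[:,:750])
E
python3 m.py top1.png
```

```text
dock ((757.6648559570312, -34.575592041015625), (164.4572296142578, 10.375605583190918), 76.04328155517578) [[733.0, -113.0], [743.0, -116.0], [783.0, 44.0], [772.0, 46.0]]
case px [119 125 128] [127 132 135] bench [113 113 113] front [66 70 70]
case ((603.8192749023438, 5.0048980712890625), (150.48558044433594, 99.06460571289062), 67.48951721191406) [[529.0, -46.0], [621.0, -83.0], [678.0, 56.0], [587.0, 93.0]]
bottle ((584.6624755859375, -191.2377471923828), (58.776432037353516, 56.40311813354492), 89.49278259277344)
rack ((660.2908325195312, 190.4215087890625), (87.40550994873047, 161.6420135498047), 71.52902221679688) [[570.0, 175.0], [723.0, 123.0], [751.0, 206.0], [597.0, 257.0]]
```

View pics/crop_top1.png

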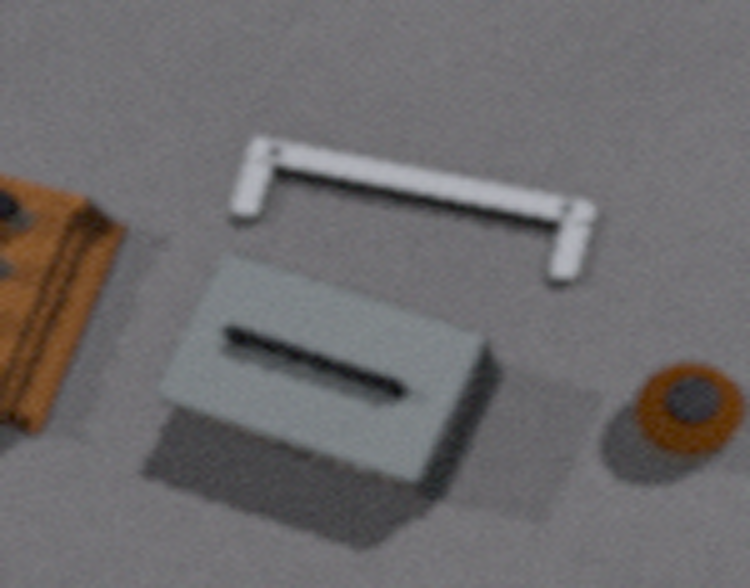

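The crop shows the case as a clean rectangle. The dock mask only caught the stop bar, so I'll lower its threshold. The inner corners are at roughly (255,191) and (311,202).

```bash
sed -i 's/im.min(2)>165/im.min(2)>143/' m.py; python3 m.py top1.png | head -1; python3 - <<'E'
from h import *
f='top1.png'
P={k:ray(f,200+u/5,150+v/4.2,.03) for k,(u,v) in dict(inL=(278,170),inR=(557,219),outL=(260,137),outR=(597,203),tipL=(246,216),tipR=(564,280)).items()}
print(P)
R=cv2.Rodrigues(arm.state()['tool_rot'])[0]; print(R.round(3))
E
```

```text
dock ((757.5120849609375, -34.551666259765625), (173.20408630371094, 15.739496231079102), 76.27613067626953) [[729.0, -117.0], [745.0, -121.0], [786.0, 48.0], [770.0, 51.0]]
{'inL': array([0.764 , 0.0493, 0.03  ]), 'inR': array([ 0.7269, -0.1174,  0.03  ]), 'outL': array([0.7881, 0.0603, 0.03  ]), 'outR': array([ 0.7383, -0.1413,  0.03  ]), 'tipL': array([0.7309, 0.0682, 0.03  ]), 'tipR': array([ 0.6831, -0.1213,  0.03  ])}
[[ 0.892  0.453 -0.001]
 [ 0.453 -0.892  0.002]
 [ 0.    -0.002 -1.   ]]
```

Measured (about 1 cm or better):
- **Case:** centre (0.604, 0.005), yaw −22.5°.
- **Dock:** stop centre about (0.748, −0.034), yaw −13.7°. That leaves about 99 mm of travel, with the case nearly centred laterally.

I'll push with both open fingertips, tool tilted about 45°, so the gripper body stays behind the tips.

Request:
{"method": "apply_moves", "body": {
  "rows": [
    [-1,0.26,0.8,0,0,0,-1],
    [-1,0.26,0.8,0,0,0,-1],
    [-1,0.26,0.8,0,0,0,-1],
    [-1,0.26,0.8,0,0,0,-1],
    [-1,0.26,0.8,0,0,0,-1],
    [-1,0.26,0.8,0,0,0,-1],
    [-1,0.26,0.8,0,0,0,-1],
    [-1,0.26,0.8,0,0,0,-1],
    [-1,0.26,0.8,0,0,0,-1],
    [-1,0.26,0.8,0,0,0,-1]
  ]
}}

```text
clock: 1.35
ee_pos: [0.4749, 0.0353, 0.2311]
tool_rot: [3.102, -0.493, 0.001]
contact_force: [0.8, -0.7, 0.0]
opening: 0.0853
```

Request:
{"method": "apply_moves", "body": {
  "rows": [
    [-1,0.01,0.02,-0.05,-0.347,-0.938,-0.093],
    [-1,0.01,0.02,-0.05,-0.347,-0.938,-0.093],
    [-1,0.01,0.02,-0.05,-0.347,-0.938,-0.093],
    [-1,0.01,0.02,-0.05,-0.347,-0.938,-0.093],
    [-1,0.01,0.02,-0.1,-0.347,-0.938,-0.093],
    [-1,0.01,0.02,-0.15,-0.347,-0.938,-0.093],
    [-1,0.01,0.02,-0.15,-0.347,-0.938,-0.093]
  ]
}}

```text
clock: 2.22
ee_pos: [0.4794, 0.0478, 0.1139]
tool_rot: [2.721, -0.539, 1.114]
contact_force: [0.8, 0.3, 0.3]
opening: 0.0857
```

```bash
python3 - <<'E'
from h import *
s=arm.state(); print(s['joint_positions'].round(3),s['ee_pos']); print(cv2.Rodrigues(s['tool_rot'])[0].round(3))
shot('scene','scene2.png')
E
```

```text
[ 0.161 -0.585  2.472 -0.647  0.665  2.52 ] [0.47942539 0.04780324 0.11393568]
[[ 0.659 -0.383  0.647]
 [-0.27  -0.924 -0.272]
 [ 0.702  0.005 -0.712]]
```

View pics/scene2.png

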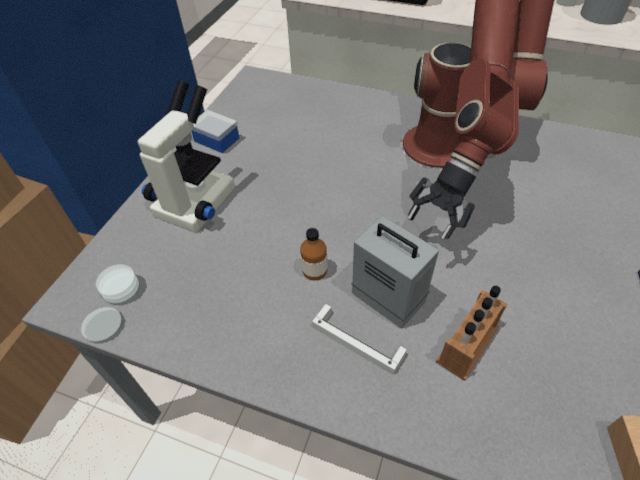

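The fingers straddle the near side of the case, tilted as intended, with the body behind. Lowering to foot height about 45 mm short of the face.

Request:
{"method": "apply_moves", "body": {
  "rows": [
    [-1,0.034,-0.007,-0.05,0,0,0],
    [-1,0.034,-0.007,-0.09,0,0,0],
    [-1,0.034,-0.007,-0.12,0,0,0],
    [-1,0.034,-0.007,-0.134,0,0,0],
    [-1,0.034,-0.007,-0.134,0,0,0],
    [-1,0.034,-0.007,-0.134,0,0,0]
  ]
}}

```text
clock: 3.02
ee_pos: [0.5094, 0.0428, 0.0217]
tool_rot: [2.719, -0.541, 1.129]
contact_force: [-0.1, 0.0, 0.7]
opening: 0.0853
```

Request:
{"method": "apply_moves", "body": {
  "rows": [
    [-1,0.02,-0.008,-0.006,0,0,0],
    [-1,0.035,-0.015,-0.01,0,0,0],
    [-1,0.048,-0.02,-0.01,0,0,0],
    [-1,0.055,-0.023,-0.01,0,0,0],
    [-1,0.055,-0.023,-0.01,0,0,0]
  ]
}}

```text
clock: 3.65
ee_pos: [0.5486, 0.0242, 0.0162]
tool_rot: [2.727, -0.541, 1.115]
contact_force: [-0.2, 0.7, -0.8]
opening: 0.0855
```

```bash
python3 - <<'E'
from h import *
print(arm.state()['joint_positions'].round(3))
shot('scene','scene3.png'); im=cv2.imread('pics/scene3.png')[170:380,300:520]
cv2.imwrite('pics/c3.png',cv2.resize(im,None,fx=2.8,fy=2.8))
E
```

```text
[ 0.066 -0.128  2.349 -1.024  0.369  2.901]
```

View pics/c3.png

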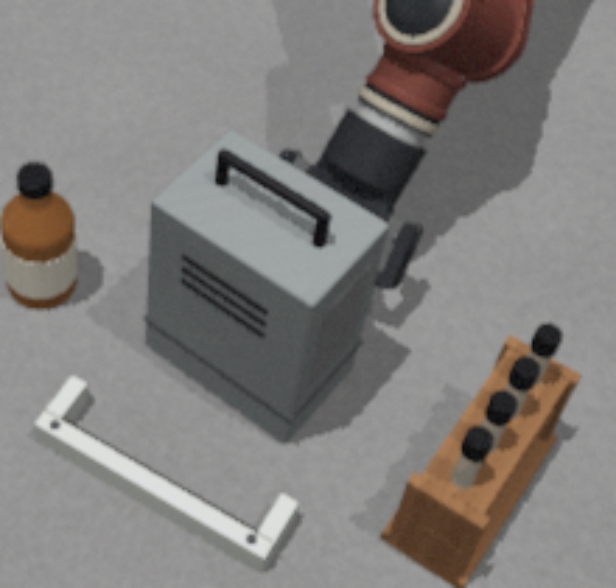

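The tool sits just behind the foot, but joint 4 (−1.024) is at its limit. The cause is the −22.5° yaw plus the steep tilt. I'll back off, reduce the tilt to about 35° and take the dock's heading now. The right finger then touches first and squares the case onto both fingers.

Request:
{"method": "apply_moves", "body": {
  "rows": [
    [-1,-0.02,0.002,0.005,0.035,0.105,0.1],
    [-1,-0.037,0.002,0.0,0.069,0.211,0.2],
    [-1,-0.037,0.002,-0.006,0.069,0.211,0.2],
    [-1,-0.037,0.002,-0.006,0.069,0.211,0.2],
    [-1,-0.037,0.002,-0.006,0.069,0.211,0.2]
  ]
}}

```text
clock: 4.32
ee_pos: [0.5201, 0.0258, 0.0115]
tool_rot: [2.918, -0.345, 0.906]
contact_force: [-0.1, -0.8, 0.1]
opening: 0.0854
```

```bash
python3 - <<'E'
from h import *
s=arm.state(); print(s['joint_positions'].round(3),s['ee_pos']);print(cv2.Rodrigues(s['tool_rot'])[0].round(3))
E
```

```text
[-0.033 -0.228  2.373 -0.277  0.419  1.992] [0.52014965 0.02582227 0.01151986]
[[ 0.802 -0.232  0.551]
 [-0.193 -0.973 -0.13 ]
 [ 0.566 -0.002 -0.824]]
```

Joint 4 is now at −0.277, the heading is −13.4° and the tilt about 34.5°. Starting the slow push along the dock axis.

Request:
{"method": "apply_moves", "body": {
  "rows": [
    [-1,0.01,-0.0025,0,0,0,0],
    [-1,0.02,-0.005,0,0,0,0],
    [-1,0.03,-0.0075,0,0,0,0],
    [-1,0.04,-0.01,0,0,0,0],
    [-1,0.05,-0.0122,0,0,0,0],
    [-1,0.06,-0.0147,0,0,0,0],
    [-1,0.07,-0.017,0,0,0,0],
    [-1,0.08,-0.0195,0,0,0,0],
    [-1,0.09,-0.022,0,0,0,0]
  ]
}}

```text
clock: 5.45
ee_pos: [0.587, 0.0094, 0.0102]
tool_rot: [2.919, -0.344, 0.9]
contact_force: [-6.5, 1.7, 2.4]
opening: 0.0855
```

```bash
python3 - <<'E'
from h import *
s=arm.state(); print(s['joint_positions'].round(3))
shot('top','top2.png')
E
python3 m.py top2.png
```

```text
[-0.066 -0.047  2.216 -0.246  0.391  1.938]
dock ((757.6246337890625, -34.559425354003906), (173.21714782714844, 16.19173812866211), 76.00796508789062) [[729.0, -117.0], [745.0, -121.0], [786.0, 48.0], [771.0, 51.0]]
case px [86 89 93] [69 65 64] bench [115 113 116] front [23 27 28]
case ((636.574951171875, 3.7169189453125), (150.8568572998047, 101.6578369140625), 76.17134094238281) [[569.0, -57.0], [668.0, -82.0], [704.0, 65.0], [605.0, 89.0]]
bottle ((584.6697998046875, -191.21041870117188), (58.82120132446289, 56.403507232666016), 89.593505859375)
rack ((660.8812866210938, 190.22427368164062), (87.40550994873047, 161.27989196777344), 71.52902221679688) [[571.0, 174.0], [724.0, 123.0], [751.0, 206.0], [598.0, 257.0]]
```

View pics/crop_top2.png

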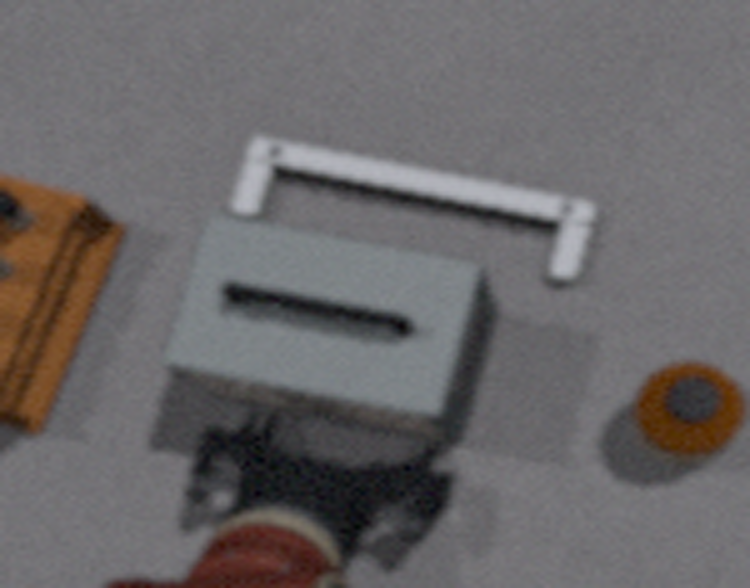

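The case has squared to the dock: yaw −13.8° against −13.9°. By the cheek tips and outer corners it sits about 11–12 mm left of centre. I'll steer right while pushing, relying on fingertip friction, then re-check before it reaches the cheeks.

Request:
{"method": "apply_moves", "body": {
  "rows": [
    [-1,0.0058,-0.0045,0,0,0,0],
    [-1,0.0115,-0.009,0,0,0,0],
    [-1,0.0173,-0.0135,0,0,0,0],
    [-1,0.023,-0.018,0,0,0,0],
    [-1,0.023,-0.018,0,0,0,0]
  ]
}}

```text
clock: 6.12
ee_pos: [0.6049, -0.0041, 0.0108]
tool_rot: [2.919, -0.343, 0.904]
contact_force: [-0.3, 0.2, -0.7]
opening: 0.0853
```

```bash
python3 - <<'E'
from h import *
shot('top','top3.png')
E
python3 m.py top3.png
```

```text
dock ((757.6546630859375, -34.568504333496094), (173.21621704101562, 16.162471771240234), 76.030029296875) [[729.0, -117.0], [745.0, -121.0], [786.0, 48.0], [771.0, 51.0]]
case px [120 128 133] [65 65 67] bench [111 115 116] front [60 56 62]
case ((654.0932006835938, -9.339958190917969), (150.64964294433594, 100.44835662841797), 76.33153533935547) [[587.0, -71.0], [685.0, -94.0], [721.0, 52.0], [623.0, 76.0]]
bottle ((584.6698608398438, -191.20013427734375), (58.84177780151367, 56.403507232666016), 89.593505859375)
rack ((660.4332885742188, 190.37393188476562), (87.40550994873047, 162.224609375), 71.52902221679688) [[570.0, 175.0], [724.0, 123.0], [751.0, 206.0], [597.0, 258.0]]
```

The case followed the fingers with no slip: it moved (17.5, −13.0) mm. It is now about 3 mm left of centre with roughly 48 mm to go.

Request:
{"method": "apply_moves", "body": {
  "rows": [
    [-1,0.008,-0.0035,0,0,0,0],
    [-1,0.016,-0.0065,0,0,0,0],
    [-1,0.024,-0.009,0,0,0,0],
    [-1,0.032,-0.011,0,0,0,0],
    [-1,0.04,-0.013,0,0,0,0],
    [-1,0.047,-0.0148,0,0,0,0],
    [-1,0.052,-0.016,0,0,0,0],
    [-1,0.056,-0.017,0,0,0,0]
  ]
}}

```text
clock: 7.18
ee_pos: [0.6463, -0.0167, 0.0106]
tool_rot: [2.919, -0.344, 0.902]
contact_force: [-6.7, 1.6, 1.8]
opening: 0.0855
```

```bash
python3 - <<'E'
from h import *
print(arm.state()['joint_positions'].round(3))
shot('top','top4.png')
E
python3 m.py top4.png | grep case
```

```text
[-0.112  0.086  2.081 -0.179  0.385  1.84 ]
case px [72 71 73] [55 52 59] bench [113 114 117] front [105 100 103]
case ((687.0696411132812, -19.880142211914062), (150.21875, 84.66841888427734), 77.09840393066406) [[629.0, -84.0], [712.0, -103.0], [745.0, 44.0], [663.0, 63.0]]
```

Request:
{"method": "apply_moves", "body": {
  "rows": [
    [-1,0.002,-0.0005,0,0,0,0],
    [-1,0.004,-0.001,0,0,0,0]
  ]
}}

```text
clock: 7.48
ee_pos: [0.6492, -0.0174, 0.0106]
tool_rot: [2.919, -0.344, 0.902]
contact_force: [-5.3, 1.3, 0.9]
opening: 0.0853
```

Request:
{"method": "apply_moves", "body": {
  "rows": [
    [-1,0.0015,-0.0004,0,0,0,0],
    [-1,0.003,-0.0007,0,0,0,0]
  ]
}}

```text
clock: 7.72
ee_pos: [0.6512, -0.0179, 0.0105]
tool_rot: [2.919, -0.344, 0.901]
contact_force: [-13.3, 3.6, 7.1]
opening: 0.085
```

The force is rising, so the case has reached the stop. A little more to seat it square.

Request:
{"method": "apply_moves", "body": {
  "rows": [
    [-1,0.001,-0.0002,0,0,0,0],
    [-1,0.002,-0.0005,0,0,0,0],
    [-1,0.002,-0.0005,0,0,0,0]
  ]
}}

```text
clock: 8.1
ee_pos: [0.6515, -0.0177, 0.0103]
tool_rot: [2.921, -0.344, 0.897]
contact_force: [-20.4, 5.2, 12.8]
opening: 0.0857
```

```bash
python3 - <<'E'
from h import *
shot('scene','scene5.png'); im=cv2.imread('pics/scene5.png')[200:400,280:480]
cv2.imwrite('pics/c5.png',cv2.resize(im,None,fx=3,fy=3,interpolation=cv2.INTER_CUBIC)); shot('top','top5.png')
E
python3 m.py top5.png|grep case
```

```text
case px [64 65 70] [50 54 58] bench [113 111 115] front [94 86 88]
case ((688.0703735351562, -19.651123046875), (151.8588104248047, 80.05789184570312), 78.52452850341797) [[634.0, -86.0], [712.0, -102.0], [742.0, 47.0], [664.0, 63.0]]
```

View pics/c5.png

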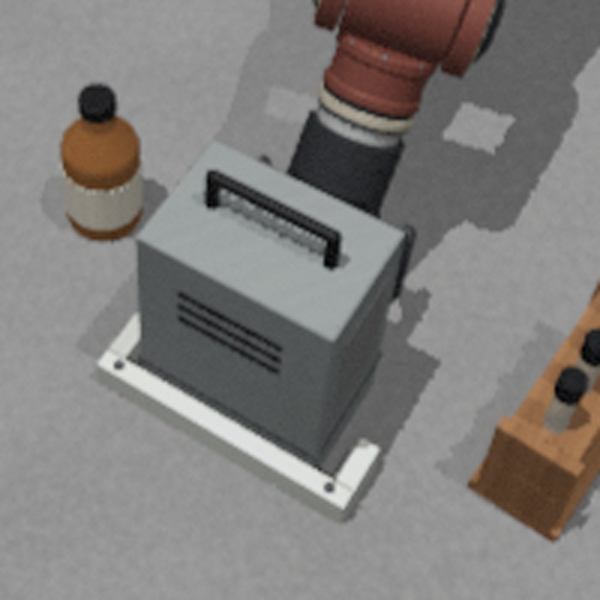

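In the scene view, the case's back sits along the whole stop bar, at about 20 N. Backing straight out and checking.

Request:
{"method": "apply_moves", "body": {
  "rows": [
    [-1,-0.01,0.0025,0,0,0,0],
    [-1,-0.04,0.01,0,0,0,0],
    [-1,-0.09,0.022,0.01,0,0,0],
    [-1,-0.15,0.036,0.04,0,0,0],
    [-1,-0.2,0.048,0.1,0,0,0],
    [-1,-0.2,0.048,0.1,0,0,0],
    [-1,-0.2,0.048,0.1,0,0,0]
  ]
}}

```text
clock: 9.07
ee_pos: [0.5047, 0.0175, 0.0879]
tool_rot: [2.917, -0.344, 0.91]
contact_force: [-0.3, 0.1, -0.0]
opening: 0.0859
```

```bash
python3 - <<'E'
from h import *
shot('top','top6.png'); shot('scene','scene6.png')
im=cv2.imread('pics/scene6.png')[240:370,290:450]
cv2.imwrite('pics/c6.png',cv2.resize(im,None,fx=4.5,fy=4.5,interpolation=cv2.INTER_CUBIC))
E
sed -i 's/(G>95)/(G>105)\&(im.min(2)<140)/' m.py; python3 m.py top6.png
```

```text
dock ((713.7628173828125, -125.05359649658203), (14.40935230255127, 54.10745620727539), 74.46699523925781) [[686.0, -125.0], [738.0, -139.0], [742.0, -125.0], [690.0, -111.0]]
case px [69 69 71] [116 114 119] bench [116 114 116] front [118 114 117]
case ((690.3164672851562, -19.293899536132812), (151.3988494873047, 78.75984191894531), 77.40516662597656) [[635.0, -85.0], [712.0, -102.0], [745.0, 46.0], [668.0, 63.0]]
bottle ((584.7000122070312, -191.1999969482422), (58.79998779296875, 56.4000244140625), 90.0)
rack ((660.264892578125, 190.34378051757812), (87.56929016113281, 161.6420135498047), 71.52902221679688) [[570.0, 174.0], [723.0, 123.0], [751.0, 206.0], [597.0, 257.0]]
```

View pics/crop_top6.png

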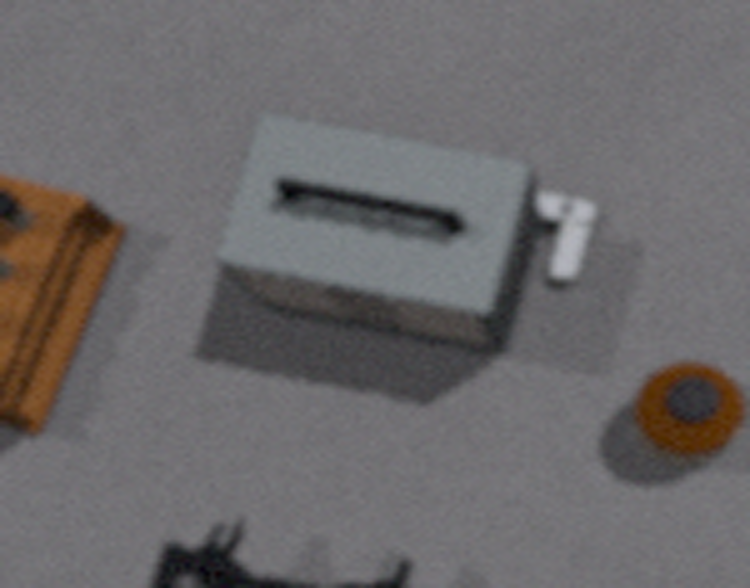

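View pics/c6.png

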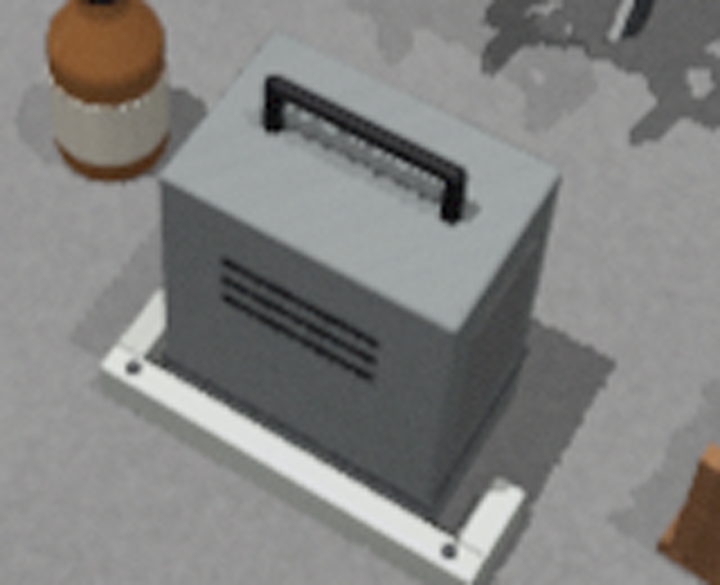

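The ROI clipped the case top, so I'll re-measure with a larger box. The dock pose comes from the earlier picture.

```bash
sed -i 's/(215,195,315,285)/(215,165,312,285)/' m.py; python3 m.py top6.png|grep 'case ('
python3 - <<'E'
from h import *
# bar inner edge (z=.03) seen in scene crop c6 vs. the case back top edge (z=.2)
g=lambda u,v,z: ray('scene6.png',290+u/4.5,240+v/4.5,z)
a,b=g(165,360,.03),g(455,524,.03); c,d=g(162,180,.2),g(455,332,.2)
for p,q in((a,b),(c,d)): print(p,q,np.degrees(np.arctan2(*(q-p)[[1,0]])))
ang=np.radians(-13.85); x=np.array([np.cos(ang),np.sin(ang)])
print('along x: bar',a[:2]@x,b[:2]@x,'case back',c[:2]@x,d[:2]@x)
E
```

```text
case ((700.4945678710938, -21.95269775390625), (151.08499145507812, 98.60174560546875), 75.9339599609375) [[634.0, -83.0], [730.0, -107.0], [767.0, 39.0], [671.0, 63.0]]
[ 0.7278 -0.1064  0.03  ] [0.7659 0.0541 0.03  ] 76.64611776155665
[ 0.7352 -0.1016  0.2   ] [0.7674 0.0397 0.2   ] 77.16243873994294
along x: bar 0.7321098826751528 0.7306815287581375 case back 0.7381457051907943 0.7355850014967593
```

The case is home. Its back face is at 735.4 mm along the dock axis and the stop face at 735.9 mm. Yaw is −14.1° against −13.9°, and it sits about 3 mm off centre.

```bash
python3 -c "
from bench import arm
s=arm.state();print(s['clock'],s['contact_force'],s['ee_pos']);print(arm.sign_off())"
```

```text
9.175 [-0.50675399  0.71437194 -0.86955721] [0.50356478 0.01736327 0.08482498]
the job is handed in; nothing more can be done
None
```

The case is in its dock, and I handed the job in at 9.2 s; the interface gives no verdict. I pushed it low at its foot with both open fingertips, tool tilted about 35°. I squared it to the dock, steered it about 9 mm right by fingertip friction and seated it at about 20 N. Then I backed off about 15 cm.

**Last checks:**

| Check | Measured |
|---|---|
| Back face to stop, top view | within about 1 mm |
| Case yaw vs dock | −14.1° vs −13.9° |
| Lateral offset | about 3 mm left |
| Bottle and rack | unchanged in the top view |
| Force on the robot | about zero (sensor noise) |

- **Disagreement:** a rough hand-picked check in the scene view put the top of the back face 5–6 mm beyond the stop line. That is physically impossible for an upright case. I put it down to pixel picking and calibration error, and relied on the top view and the force rise at the stop.
- **Not measured:** I judged tilt only by eye, and the case looked upright. I did not re-measure the microscope; the arm never worked near it after leaving the start.
- **Along the way:** joint 4 reached its range limit (−1.02) during the first approach, so I backed off and used a shallower tilt. No failure was reported.

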